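# Pin the split hoop shut around a young cheese wheel

## Robot

A 6-joint arm with a two-finger parallel gripper is mounted at the origin on the work surface. World frame = base frame: x ahead of the robot, y to its left, z up, the work surface at z = 0. Lengths are in m, angles in degrees, forces in N, time in s.
With the tool pointing down it reaches from about 0.35 to 0.875 m from the base axis. Payload 4.2 kg.
Tool frame: the origin (TCP) lies at the very end of the fingers, on their centre line; the grasp point (between the pads) lies 19 mm behind it; z points along the fingers, y is the line along which they close (so a half turn about z gives the same grasp; the last joint's range is limited). The gripper opens to 87 mm and grips with 3 to 60 N. Pads are 19 mm wide; open, the fingers measure 117 mm over their backs; the gripper's body (75 mm by 190 mm) begins 51 mm behind the grasp point.
Start: joints at [79.847, 22.042, 0.453, 0, -68.411, -14.817], TCP at [0.264, 0.567, 0.202] pointing down, gripper open.
Joint ranges: [-179.83, 179.83], [-69.29, 118.12], [-61.27, 80.66], [-181.25, 117.63], [-171.15, -9.14], [-177.46, 177.46]. Speed limits (degrees/s): [159.86, 159.86, 180, 180, 180, 180].

## Interface

Orientations are given as a 3x3 rotation matrix whose columns are the frame's x, y, z axes.
In Python, from station import * gives the robot as it stands.
- The arm moves only by the shell command python3 -m pendant 'ROWS'. ROWS is JSON, a list of rows, each an object of numbers: "x", "y", "z": the shift along the world's x, y, z normalised to -1 to 1, where 1 is 250 mm; "rx", "ry", "rz": the turn, a rotation vector about the world's x, y, z normalised to -1 to 1, where 1 is 180 degrees; "claw": the opening, from 0 (shut) to 1 (fully open). A call has exactly 8 rows; each row is the pose to reach, as a shift and turn from the pose commanded when the call began, turning the shorter way round; what a row does not reach only later rows make up. A row lasts 1/8 s, in which the tool goes at most 62.5 mm and 10.7 degrees, less where a joint would pass 70% of its speed; a pose out of reach is approached as far as the arm can. A call with a number of a shift or a turn outside -1 to 1 is refused whole. A call with a gripper value outside its range is refused whole. The fingers move at their own pace and stop on an object; the grip force is fixed at half the most. Time passes only in rows, so rows that repeat a pose let the fingers close, or fill a call up. It gives the time, the measured TCP pose, the force, the opening and the grip force at its end, in the units of the state.
- sense(): the state, without advancing time (a new reading comes with each control period).
- capture(name): name is "scene" or "top" or "wrist"; returns a dict with "color" (400x640x3 uint8, red, green, blue), "mtx" (3x3 intrinsics, pixels), "world_to_cam" (4x4, takes a point from world to camera coordinates). Camera axes: x right, y up, looking along -z (the intrinsics and any distortion apply to the point x, -y, -z); pixel columns grow to the right and rows downward; lengths in m; the calibration is good to about 2 mm. A picture is of the moment at which its call begins. There is no depth.
- finish_job(): hands the job in; it is judged then, once.
Trained networks look in a picture, given as the dict that the camera call returned (one of the last four; its "shot" number tells which), for a name from the list of things; names that differ only in an ending like _2 or _b are one class to them, and where a whole thing is asked for, a point or a joint stands for the part that bears it (a point fixed in the world has none). Each returns a list of dicts, best first, with "conf" (0 to 1); they miss things now and then, are a little off and sometimes report something else, mostly with a low value. They report only what shows in the picture. A call takes as long as a camera call.
- search_frame(picture, label): "centre" ([column, row] in pixels, amid what is visible of it).
- regions_of(picture, label): "region" (400x640 bool, what is visible of it) and "centre" ([column, row] in pixels, amid what is visible of it).
The state is a dict: "time_s": time; "joints": joint angles; "joint_velocities": joint speeds; "effort": joint torques, N m; "tcp_pos": TCP position; "ee_rot": TCP orientation; "wrist_force": force on the tool from outside, world axes, zero at the start; "moment": the same for the moment, N m; "gripper_width": opening from 0.0 (shut) to 1.0 (fully open); "gripper_force": force on a finger pad.
Only numpy, scipy, OpenCV 4.12 (cv2) and the standard library are available. Lean on these libraries where they do the work, as an engineer would, in place of code of your own. Each camera call takes 0.05 s, during which the arm holds its last target. There are 200 camera calls.

## Task

Swing the open half of the steel hoop gently shut around the cheese wheel so that its lug lies between the two ears, then take the knobbed locking pin from the wooden block and push it down through the upper ear, the lug's eye and the lower ear until its collar sits flat on the upper ear. The ears are bolted in slots, so find the hole by sliding the nose lightly over the upper ear; the closed half springs back a little, so let the pin's tapered nose draw it in, without forcing the pin or slamming the hoop. Let go of everything and leave the cheese trier, jar and small wheel where they are.

Things in the scene. Friction and masses are not known exactly. Their poses are not given: they have to be found in the camera images.
- hoop: Fixed board with a cheese wheel (182 mm across, top 75 mm up) in a steel split hoop, 198 mm outside, rim 70 mm up. Origin on the table under the wheel's centre. Own y points to the hinge, -y to the ears outside the hoop: two plates 44 x 60 (along y) x 10 mm, 58 to 68 and 30 to 40 mm above the table, joined on the +x side, each with a round upright 15.5 mm hole. The swinging half is on -x.
- ear_in (a point): Where the centre of the upper ear's hole (top face, 68 mm above the table) would be with the ears pushed fully in; axes as the hoop's. The ears are bolted fast in slots: the true hole lies 6 to 28 mm farther out (along the hoop's own -y), different each time, unmeasured: see or feel it. Across (own x) and in height this point is true. It lies on the ear's flat top.
- gate_hinge (a point): Point on the upright hinge axis of the swinging half, at rim height (70 mm).
- gate (a joint): Angle of the swinging half: 0 shut with the eye in line with the ear holes, growing as it opens (clockwise from above); starts 0.3 to 0.55; stop at -0.004. The hinge is stiff and sprung: it stays where left when open, takes about 5 N at the post to shut, and let go from shut springs back to about 0.01, then creeps 0.0005 a second (eye 2 to 4 mm out of line, towards open).
- post_top (a point): Top of the upright steel post on the swinging half, the place to hold or push it: 14 mm thick, from the rim (70 mm) up to this point 120 mm above the table; 189 mm from the hinge axis. 80 to 110 mm from the ear holes when shut.
- lug_eye (a point): Top centre of the eye in the swinging half's lug (plate 44 x 60 x 10 mm, 44 to 54 mm above the table), 249 mm from the hinge axis. The eye is a slot, 43 mm long radially and 16 mm along the swing, so it suits every place of the ears; the lug enters between the ears from the hoop's -x side.
- block: Fixed dark wooden block, 60 x 170 x 66 mm, with two 18 mm upright holes through it, 45 mm either side of its middle along its own y; the pin stands in one, the cheese trier in the other. Origin at the middle of its underside.
- pin: Loose steel locking pin, about 0.12 kg, upright. Origin at the centre of the underside of its collar (26 mm across, 6 mm thick). Own z points up: above the collar a round knob 16 mm thick, 6 to 42 mm above the origin; below, a shank 14 mm thick to 40 mm under the origin, then a taper to a flat tip 8 mm across, 48 mm under the origin.
- pin_tip (a point): Centre of the pin's flat tip, 48 mm under its collar.
- trier: Bystander: cheese trier with a level round wooden T-handle 70 mm long, standing in the block's other hole. Origin at the underside of its collar, handle 36 mm above.
- jar: Bystander: closed glass jar, 68 mm across, 85 mm tall; origin under its base.
- small_wheel: Bystander: small cheese wheel, 104 mm across, 45 mm tall; origin under its base.

How it is judged:
By the outcome, as a careful person would: the job done as asked, in the order asked, and still so for the second after the job is handed in, with the robot touching nothing.
It also fails if it takes over 72 s, if anything falls off the work surface, if the arm or the gripper's body presses on something with over 40 N, if the wrist force passes 120 N, or if a joint passes its speed limit or range.

## Working session

There is one attempt and no reset: what is moved stays moved. The work goes in short steps, Python scripts to look and compute and a shell command to move; the robot and the scene stay as the last step left them, time stands still between calls to the robot, and variables do not carry over. Pictures are saved under pics/ and viewed, at most 10 in all, crops included, and the job is handed in when it is done.

```bash
mkdir -p pics; ls
cat > h.py <<'E'
from station import *
import numpy as np, cv2
def ray(p,px):
    M=np.array(p["world_to_cam"]);K=np.array(p["mtx"])
    d=np.linalg.inv(K)@[px[0],px[1],1]; d=np.array([d[0],-d[1],-d[2]])
    R=M[:3,:3]; return -R.T@M[:3,3], R.T@d
def atz(p,px,z):
    o,d=ray(p,px); return o+d*(z-o[2])/d[2]
def proj(p,X):
    M=np.array(p["world_to_cam"]);c=M[:3,:3]@np.array(X)+M[:3,3]
    q=np.array(p["mtx"])@[c[0],-c[1],-c[2]]; return q[:2]/q[2]
def tri(p1,a,p2,b):
    o1,d1=ray(p1,a);o2,d2=ray(p2,b)
    s=np.linalg.lstsq(np.c_[d1,-d2],o2-o1,rcond=None)[0]
    A=o1+s[0]*d1;B=o2+s[1]*d2; return (A+B)/2,np.linalg.norm(A-B)
def save(p,n): cv2.imwrite("pics/"+n+".png",cv2.cvtColor(p["color"],cv2.COLOR_RGB2BGR))
E
python3 - <<'E'
from h import *
np.set_printoptions(precision=4,suppress=True)
P={n:capture(n) for n in("scene","top")}
for n in P: save(P[n],n+"0")
for l in "hoop ear_in gate_hinge post_top lug_eye block pin pin_tip trier jar small_wheel".split():
    r={n:search_frame(P[n],l)[:2] for n in P}
    print(l,{n:[(np.round(x["centre"],1).tolist(),round(x["conf"],2)) for x in r[n]] for n in r})
    if r["scene"] and r["top"]:
        print("   ",*tri(P["scene"],r["scene"][0]["centre"],P["top"],r["top"][0]["centre"]))
s=sense();print(s["time_s"],s["tcp_pos"],s["ee_rot"],s["wrist_force"])
for n in P: print(ray(P[n],[320,200]))
E
```

```text
pics
hoop {'scene': [([339.8, 234.9], 0.79)], 'top': [([287.4, 202.8], 0.83)]}
    [ 0.5919  0.103  -0.0055] 0.007596083875413045
ear_in {'scene': [([338.1, 234.4], 0.76)], 'top': [([288.3, 205.1], 0.59), ([450.5, 172.4], 0.29)]}
    [ 0.5877  0.0984 -0.0105] 0.013130759603054118
gate_hinge {'scene': [([323.5, 197.8], 0.72), ([337.4, 231.1], 0.62)], 'top': [([285.6, 200.8], 0.92)]}
    [0.5976 0.0781 0.1325] 0.05782756425743342
post_top {'scene': [([324.8, 199.1], 0.8), ([337.6, 234.6], 0.41)], 'top': [([336.2, 199.9], 0.57)]}
    [0.5799 0.0076 0.0837] 0.0531493236789384
lug_eye {'scene': [([325.5, 199.5], 0.68), ([269.8, 142.8], 0.46)], 'top': [([335.6, 198.6], 0.58)]}
    [0.5824 0.0101 0.0857] 0.05528549431380327
block {'scene': [([261.0, 151.8], 0.75)], 'top': [([448.8, 266.9], 0.95)]}
    [ 0.4352 -0.3079  0.0305] 0.007379207689297638
pin {'scene': [([270.7, 142.6], 0.54)], 'top': [([440.2, 265.2], 0.46)]}
    [ 0.438  -0.2648  0.088 ] 0.005443492848760109
pin_tip {'scene': [([272.6, 147.5], 0.63), ([213.4, 189.0], 0.57)], 'top': []}
trier {'scene': [([246.4, 133.7], 0.58)], 'top': [([482.6, 266.8], 0.79), ([287.8, 201.9], 0.26)]}
    [ 0.4367 -0.3699  0.0848] 0.0015632148798704255
jar {'scene': [([211.9, 189.2], 0.88)], 'top': [([453.4, 173.9], 0.78)]}
    [ 0.6706 -0.3207  0.0259] 0.00028775014488180146
small_wheel {'scene': [([463.3, 251.8], 0.98)], 'top': [([164.3, 236.6], 0.59)]}
    [0.4954 0.4136 0.0263] 0.008374694300254153
1.2 [0.2638 0.5666 0.2017] [[ 0.9066 -0.4221  0.    ]
 [-0.4221 -0.9066  0.    ]
 [-0.     -0.     -1.    ]] [ 0.1676  0.1909 -0.2291]
(array([1.2163, 0.4138, 0.79  ]), array([-0.6186, -0.3803, -0.6877]))
(array([0.4839, 0.038 , 1.208 ]), array([ 0.0946, -0.0134, -0.9956]))
```

Run:
```python
import cv2
a=cv2.imread("pics/top0.png")[110:330,210:520];b=cv2.imread("pics/scene0.png")[100:310,190:450]
cv2.imwrite("pics/topc.png",cv2.resize(a,None,fx=2.55,fy=2.55,interpolation=2))
cv2.imwrite("pics/scenec.png",cv2.resize(b,None,fx=2.8,fy=2.8,interpolation=2))
```

```text
(no output)
```

View pics/topc.png

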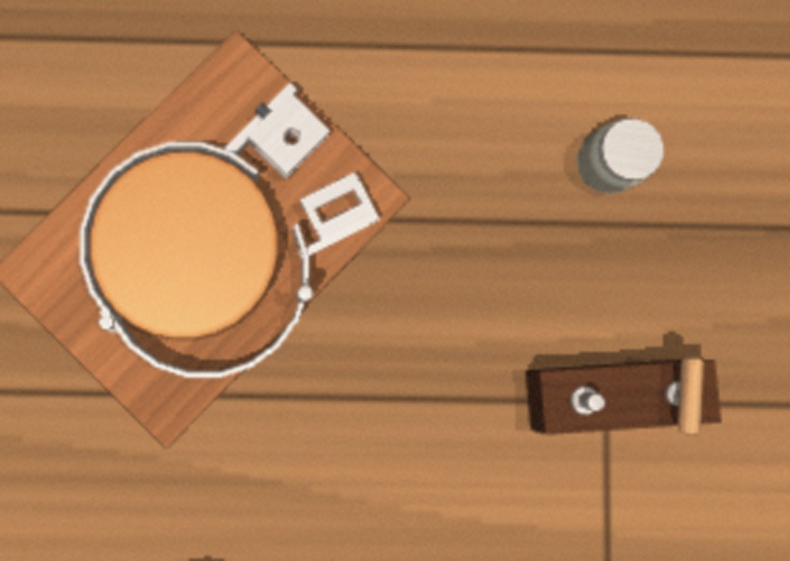

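View pics/scenec.png

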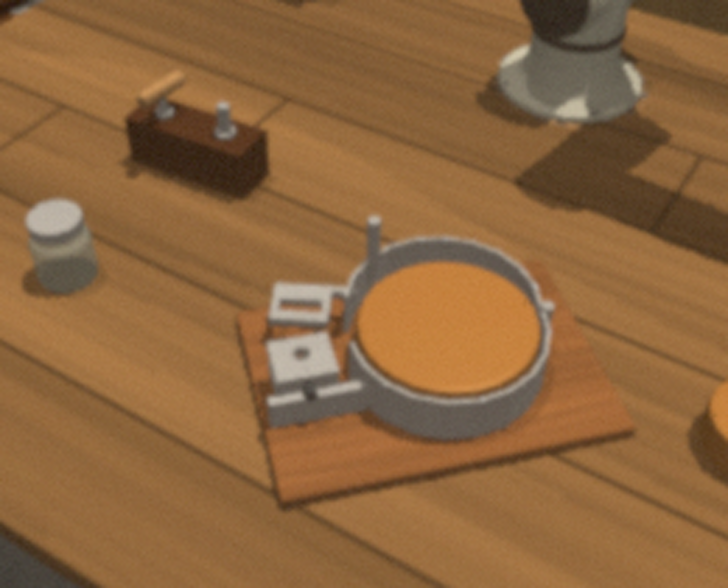

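Top crop: upper-ear hole at (292,137), slotted lug eye at (338,205), post top at (305,293), hinge at (106,321), pin knob at (596,402) with the trier to its right. The scene crop agrees: hole at (302,353), post top at (374,220), knob top at (223,105).

Run:
```python
from h import *
np.set_printoptions(precision=4,suppress=True)
t=capture("top");s=capture("scene")
T=lambda x,y:(x/2.55+210-.3,y/2.55+110-.3)
S=lambda x,y:(x/2.8+190-.3,y/2.8+100-.3)
for n,a,b,z in [("hole",T(292,137),S(302,353),.068),("post",T(305,292),S(374,220),.12),("knobtop",T(597,402),S(223,104),.108),("hinge",T(106,320),S(548,305),.07),("eye",T(338,205),S(299,303),.054),("wheelc",T(184,243),S(438,322),.075)]:
    print(n,atz(t,a,z),atz(s,b,z),*tri(t,a,s,b))
# orange wheel top ellipse
for p in(t,s):
    h=cv2.cvtColor(p["color"],cv2.COLOR_RGB2HSV);m=((h[...,1]>150)&(h[...,2]>170)&(h[...,0]<20)).astype(np.uint8)
    n,l,st,c=cv2.connectedComponentsWithStats(m)
    i=1+np.argmax(st[1:,4]);
    k=cv2.findContours((l==i).astype(np.uint8),0,1)[0][0][:,0,:]
    Q=np.array([atz(p,q,.075)[:2] for q in k]);(c,r)=cv2.minEnclosingCircle(Q.astype(np.float32));print("wheel",st[i],c,r)
r=regions_of(t,"pin")[0];print(r["centre"],r["conf"],r["region"].sum())
```

```text
hole [0.6832 0.0139 0.068 ] [0.6843 0.0173 0.068 ] [0.6831 0.0149 0.0656] 0.002376721762755909
post [0.531  0.0006 0.12  ] [0.5322 0.0032 0.12  ] [0.5307 0.0013 0.1181] 0.001706124879230999
knobtop [ 0.4354 -0.2703  0.108 ] [ 0.4354 -0.267   0.108 ] [ 0.4346 -0.2694  0.107 ] 0.0026734554006806513
hinge [0.5032 0.1873 0.07  ] [0.4993 0.1885 0.07  ] [0.5027 0.1882 0.0727] 0.0026384902341546716
eye [ 0.6194 -0.0325  0.054 ] [ 0.6186 -0.0325  0.054 ] [ 0.6192 -0.0323  0.0547] 0.00045748115977836353
wheelc [0.5775 0.1152 0.075 ] [0.5839 0.1096 0.075 ] [0.5795 0.1118 0.0721] 0.00788132254435679
wheel [ 207  180   67   90 1166] (0.5297737121582031, 0.1867149919271469) 0.10944250226020813
wheel [ 318  194   64   46 2301] (0.5800512433052063, 0.11904770135879517) 0.08754035085439682
[446.4, 266.9] 0.26 1572
```

```bash
R='{"x":0.5,"y":-1,"rz":-0.239,"claw":0.5}'; python3 -m pendant '[{"x":0.5,"y":-1,"rz":-0.239,"claw":0.5},{"x":0.5,"y":-1,"rz":-0.239,"claw":0.5},{"x":0.5,"y":-1,"rz":-0.239,"claw":0.5},{"x":0.5,"y":-1,"rz":-0.239,"claw":0.5},{"x":0.5,"y":-1,"rz":-0.239,"claw":0.5},{"x":0.5,"y":-1,"rz":-0.239,"claw":0.5},{"x":0.5,"y":-1,"rz":-0.239,"claw":0.5},{"x":0.5,"y":-1,"rz":-0.239,"claw":0.5}]'
python3 -m pendant '[{"x":0.568,"y":-1,"claw":0.5},{"x":0.568,"y":-1,"claw":0.5},{"x":0.568,"y":-1,"claw":0.5},{"x":0.568,"y":-1,"claw":0.5},{"x":0.568,"y":-1,"claw":0.5},{"x":0.568,"y":-1,"claw":0.5},{"x":0.568,"y":-1,"claw":0.5},{"x":0.568,"y":-1,"claw":0.5}]'
python3 - <<'E'
from h import *
np.set_printoptions(precision=4,suppress=True)
w=capture("wrist");save(w,"wrist1")
s=sense();print(s["tcp_pos"],s["ee_rot"],s["joints"])
for n,X in[("hole",(.6832,.0148,.068)),("post",(.531,.001,.12)),("eye",(.619,-.0325,.054))]: print(n,proj(w,X))
E
```

```text
[0.2638 0.5666 0.2017] [[ 0.9065 -0.4222  0.    ]
 [-0.4222 -0.9065  0.    ]
 [ 0.     -0.     -1.    ]] [ 79.8465  22.0414   0.4526   0.0004 -68.411  -14.8171]
hole [ 1010.9745 -1095.4903]
post [1265.9444 -899.5294]
eye [1056.5426 -872.591 ]$[0]: bad value
$[0]: bad value
```

View pics/wrist1.png

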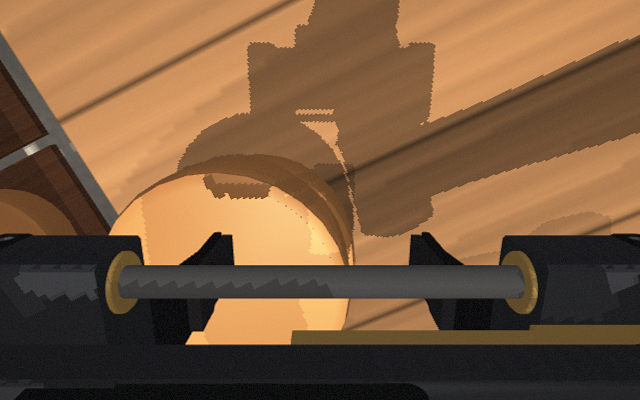

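The arm hasn't moved: the rows were refused, probably because they need every field. The wrist view shows only the small wheel between the fingers.

```bash
python3 -m pendant '[{"x":0.5,"y":-1,"z":0,"rx":0,"ry":0,"rz":-0.239,"claw":0.5},{"x":0.5,"y":-1,"z":0,"rx":0,"ry":0,"rz":-0.239,"claw":0.5},{"x":0.5,"y":-1,"z":0,"rx":0,"ry":0,"rz":-0.239,"claw":0.5},{"x":0.5,"y":-1,"z":0,"rx":0,"ry":0,"rz":-0.239,"claw":0.5},{"x":0.5,"y":-1,"z":0,"rx":0,"ry":0,"rz":-0.239,"claw":0.5},{"x":0.5,"y":-1,"z":0,"rx":0,"ry":0,"rz":-0.239,"claw":0.5},{"x":0.5,"y":-1,"z":0,"rx":0,"ry":0,"rz":-0.239,"claw":0.5},{"x":0.5,"y":-1,"z":0,"rx":0,"ry":0,"rz":-0.239,"claw":0.5}]'
```

```text
time_s: 2.4
tcp_pos: [0.3885, 0.3175, 0.2016]
ee_rot: [[0.376, -0.927, 0.0], [-0.927, -0.376, 0.0], [-0.0, -0.0, -1.0]]
wrist_force: [0.5, -0.6, 1.1]
gripper_width: 0.503
gripper_force: 0.0
```

Good. Next I move to above the post, at (0.531, 0.067).

```bash
python3 -m pendant '[{"x":0.568,"y":-1,"z":0,"rx":0,"ry":0,"rz":0,"claw":0.5},{"x":0.568,"y":-1,"z":0,"rx":0,"ry":0,"rz":0,"claw":0.5},{"x":0.568,"y":-1,"z":0,"rx":0,"ry":0,"rz":0,"claw":0.5},{"x":0.568,"y":-1,"z":0,"rx":0,"ry":0,"rz":0,"claw":0.5},{"x":0.568,"y":-1,"z":0,"rx":0,"ry":0,"rz":0,"claw":0.5},{"x":0.568,"y":-1,"z":0,"rx":0,"ry":0,"rz":0,"claw":0.5},{"x":0.568,"y":-1,"z":0,"rx":0,"ry":0,"rz":0,"claw":0.5},{"x":0.568,"y":-1,"z":0,"rx":0,"ry":0,"rz":0,"claw":0.5}]'
python3 - <<'E'
from h import *
np.set_printoptions(precision=4,suppress=True)
w=capture("wrist");save(w,"wrist2")
for n,X in[("hole",(.6832,.0148,.068)),("post",(.531,.001,.12)),("eye",(.619,-.0325,.054))]: print(n,proj(w,X))
E
```

```text
time_s: 3.4
tcp_pos: [0.5304, 0.0679, 0.2017]
ee_rot: [[0.377, -0.926, -0.0], [-0.926, -0.377, 0.0], [-0.0, -0.0, -1.0]]
wrist_force: [-0.4, 0.5, 0.3]
gripper_width: 0.5
gripper_force: 0.0
hole [176.5935  60.9808]
post [354.6729 117.5444]
eye [269.8946  38.6527]
```

View pics/wrist2.png

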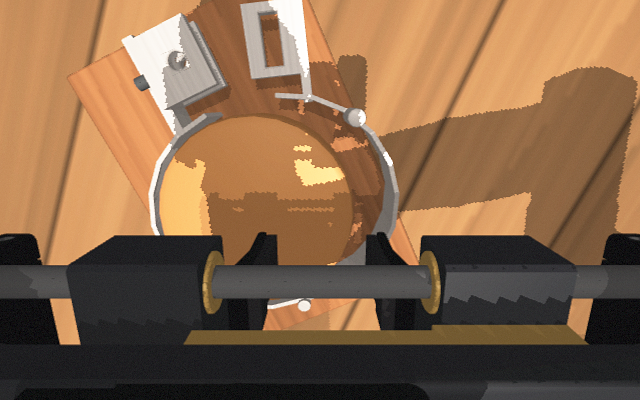

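The wrist view shows the hole at about (177,60), the post top at (354,117) and the eye slot at (270,38). All are within a pixel or so of my estimates. Next I straddle the post.

```bash
python3 -m pendant '[{"x":0,"y":-0.134,"z":0,"rx":0,"ry":0,"rz":0,"claw":0.5},{"x":0,"y":-0.268,"z":-0.1,"rx":0,"ry":0,"rz":0,"claw":0.5},{"x":0,"y":-0.268,"z":-0.2,"rx":0,"ry":0,"rz":0,"claw":0.5},{"x":0,"y":-0.268,"z":-0.3,"rx":0,"ry":0,"rz":0,"claw":0.5},{"x":0,"y":-0.268,"z":-0.38,"rx":0,"ry":0,"rz":0,"claw":0.5},{"x":0,"y":-0.268,"z":-0.44,"rx":0,"ry":0,"rz":0,"claw":0.5},{"x":0,"y":-0.268,"z":-0.44,"rx":0,"ry":0,"rz":0,"claw":0.5},{"x":0,"y":-0.268,"z":-0.44,"rx":0,"ry":0,"rz":0,"claw":0.5}]'
python3 - <<'E'
import numpy as np
H=np.array([.5027,.188]);a0=np.radians(-81.3);th=.318
ang=np.radians(22)
for g in [.25,.2,.15,.1,.05,.02,0,-.003]:
    a=a0+(th-g);p=H+.189*np.array([np.cos(a),np.sin(a)])
    t=np.array([np.cos(ang),np.sin(ang)])*.01475
    print(g,p.round(4),"tcp",(p+t).round(4),"rows from (.5304,.001):",((p+t-[.5304,.001])/.25).round(3))
E
```

```text
time_s: 4.45
tcp_pos: [0.5315, -0.0, 0.0924]
ee_rot: [[0.376, -0.927, 0.002], [-0.927, -0.376, 0.0], [0.0, -0.001, -1.0]]
wrist_force: [0.2, -0.8, -0.0]
gripper_width: 0.5
gripper_force: 0.0
0.25 [0.5439 0.0035] tcp [0.5576 0.0091] rows from (.5304,.001): [0.109 0.032]
0.2 [0.5531 0.0058] tcp [0.5668 0.0114] rows from (.5304,.001): [0.145 0.041]
0.15 [0.5621 0.0086] tcp [0.5758 0.0141] rows from (.5304,.001): [0.182 0.052]
0.1 [0.571  0.0118] tcp [0.5847 0.0173] rows from (.5304,.001): [0.217 0.065]
0.05 [0.5797 0.0154] tcp [0.5934 0.0209] rows from (.5304,.001): [0.252 0.08 ]
0.02 [0.5849 0.0178] tcp [0.5986 0.0233] rows from (.5304,.001): [0.273 0.089]
0 [0.5883 0.0195] tcp [0.6019 0.025 ] rows from (.5304,.001): [0.286 0.096]
-0.003 [0.5888 0.0197] tcp [0.6025 0.0253] rows from (.5304,.001): [0.288 0.097]
```

```bash
python3 -m pendant '[{"x":0.03,"y":0.008,"z":0,"rx":0,"ry":0,"rz":0,"claw":0.5},{"x":0.055,"y":0.015,"z":0,"rx":0,"ry":0,"rz":0,"claw":0.5},{"x":0.08,"y":0.023,"z":0,"rx":0,"ry":0,"rz":0,"claw":0.5},{"x":0.109,"y":0.032,"z":0,"rx":0,"ry":0,"rz":0,"claw":0.5},{"x":0.137,"y":0.04,"z":0,"rx":0,"ry":0,"rz":0,"claw":0.5},{"x":0.164,"y":0.047,"z":0,"rx":0,"ry":0,"rz":0,"claw":0.5},{"x":0.191,"y":0.056,"z":0,"rx":0,"ry":0,"rz":0,"claw":0.5},{"x":0.217,"y":0.065,"z":0,"rx":0,"ry":0,"rz":0,"claw":0.5}]'
python3 -m pendant '[{"x":0.014,"y":0.006,"z":0,"rx":0,"ry":0,"rz":0,"claw":0.5},{"x":0.026,"y":0.011,"z":0,"rx":0,"ry":0,"rz":0,"claw":0.5},{"x":0.037,"y":0.016,"z":0,"rx":0,"ry":0,"rz":0,"claw":0.5},{"x":0.046,"y":0.02,"z":0,"rx":0,"ry":0,"rz":0,"claw":0.5},{"x":0.053,"y":0.023,"z":0,"rx":0,"ry":0,"rz":0,"claw":0.5},{"x":0.058,"y":0.026,"z":0,"rx":0,"ry":0,"rz":0,"claw":0.5},{"x":0.062,"y":0.028,"z":0,"rx":0,"ry":0,"rz":0,"claw":0.5},{"x":0.062,"y":0.028,"z":0,"rx":0,"ry":0,"rz":0,"claw":0.5}]'
python3 - <<'E'
from h import *
np.set_printoptions(precision=4,suppress=True)
w=capture("wrist");save(w,"wrist3");t=capture("top");save(t,"top3")
E
```

```text
time_s: 5.45
tcp_pos: [0.5844, 0.0147, 0.0913]
ee_rot: [[0.375, -0.927, -0.003], [-0.927, -0.375, -0.002], [0.001, 0.003, -1.0]]
wrist_force: [-2.9, -4.6, 2.1]
gripper_width: 0.504
gripper_force: 2.5
time_s: 6.45
tcp_pos: [0.5999, 0.0218, 0.0912]
ee_rot: [[0.375, -0.927, -0.003], [-0.927, -0.375, -0.002], [0.001, 0.003, -1.0]]
wrist_force: [-3.6, -5.2, 1.3]
gripper_width: 0.499
gripper_force: 2.2
```

View pics/wrist3.png

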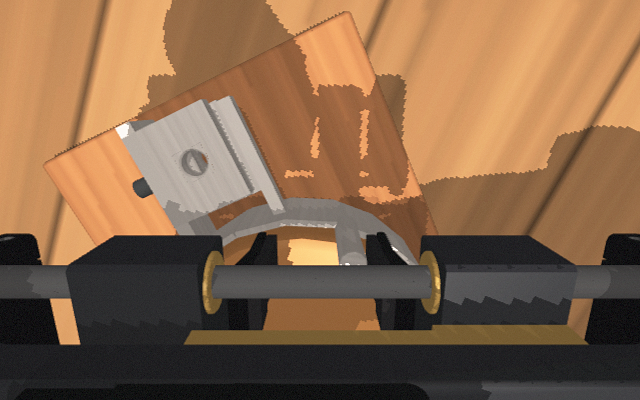

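The lug is now between the ears. The hole is at (194,163) and the eye is still about 3 mm short. I push the last millimetres in small steps.

```bash
python3 -m pendant '[{"x":0.002,"y":0.001,"z":0,"rx":0,"ry":0,"rz":0,"claw":0.5},{"x":0.004,"y":0.002,"z":0,"rx":0,"ry":0,"rz":0,"claw":0.5},{"x":0.006,"y":0.003,"z":0,"rx":0,"ry":0,"rz":0,"claw":0.5},{"x":0.008,"y":0.004,"z":0,"rx":0,"ry":0,"rz":0,"claw":0.5},{"x":0.009,"y":0.005,"z":0,"rx":0,"ry":0,"rz":0,"claw":0.5},{"x":0.01,"y":0.005,"z":0,"rx":0,"ry":0,"rz":0,"claw":0.5},{"x":0.01,"y":0.005,"z":0,"rx":0,"ry":0,"rz":0,"claw":0.5},{"x":0.01,"y":0.005,"z":0,"rx":0,"ry":0,"rz":0,"claw":0.5}]'
python3 - <<'E'
from h import *
np.set_printoptions(precision=4,suppress=True)
w=capture("wrist");save(w,"wrist4")
q=proj(w,(.6832,.0148,.068));print(q)
x,y=q.astype(int);c=cv2.cvtColor(w["color"][y-45:y+45,x-60:x+60],cv2.COLOR_RGB2BGR)
cv2.imwrite("pics/w4c.png",cv2.resize(c,None,fx=6,fy=6,interpolation=cv2.INTER_NEAREST))
E
```

```text
time_s: 7.55
tcp_pos: [0.6022, 0.023, 0.0911]
ee_rot: [[0.374, -0.927, -0.003], [-0.927, -0.374, -0.002], [0.0, 0.003, -1.0]]
wrist_force: [-3.2, -5.6, 1.3]
gripper_width: 0.494
gripper_force: 2.3
[198.5024 163.3955]
```

View pics/w4c.png

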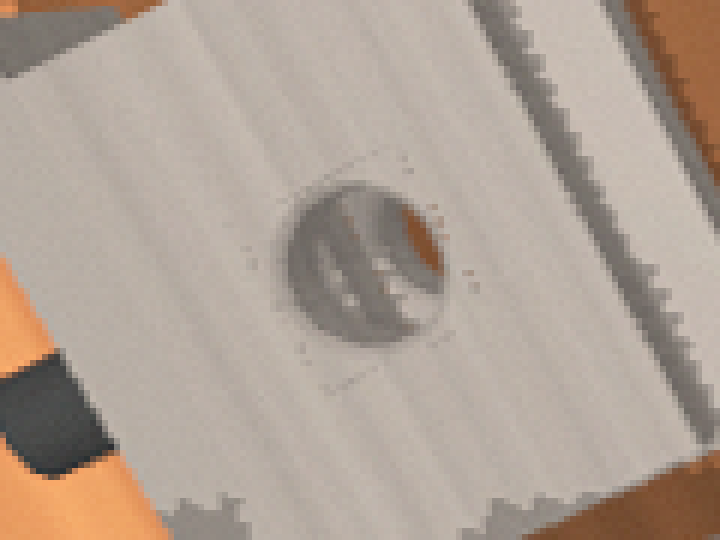

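Measured in the wrist picture, the hole is within 1 mm of my estimate. I creep on until the stop is felt.

```bash
python3 -m pendant '[{"x":0.001,"y":0.0005,"z":0,"rx":0,"ry":0,"rz":0,"claw":0.5},{"x":0.002,"y":0.001,"z":0,"rx":0,"ry":0,"rz":0,"claw":0.5},{"x":0.003,"y":0.0015,"z":0,"rx":0,"ry":0,"rz":0,"claw":0.5},{"x":0.004,"y":0.002,"z":0,"rx":0,"ry":0,"rz":0,"claw":0.5},{"x":0.005,"y":0.0025,"z":0,"rx":0,"ry":0,"rz":0,"claw":0.5},{"x":0.005,"y":0.0025,"z":0,"rx":0,"ry":0,"rz":0,"claw":0.5},{"x":0.005,"y":0.0025,"z":0,"rx":0,"ry":0,"rz":0,"claw":0.5},{"x":0.005,"y":0.0025,"z":0,"rx":0,"ry":0,"rz":0,"claw":0.5}]'
```

```text
time_s: 8.6
tcp_pos: [0.603, 0.0234, 0.0911]
ee_rot: [[0.374, -0.927, -0.004], [-0.927, -0.374, -0.002], [0.0, 0.004, -1.0]]
wrist_force: [-3.7, -5.0, 1.9]
gripper_width: 0.5
gripper_force: 2.7
```

```bash
python3 -m pendant '[{"x":0.001,"y":0.0005,"z":0,"rx":0,"ry":0,"rz":0,"claw":0.5},{"x":0.002,"y":0.001,"z":0,"rx":0,"ry":0,"rz":0,"claw":0.5},{"x":0.003,"y":0.0015,"z":0,"rx":0,"ry":0,"rz":0,"claw":0.5},{"x":0.004,"y":0.002,"z":0,"rx":0,"ry":0,"rz":0,"claw":0.5},{"x":0.005,"y":0.0025,"z":0,"rx":0,"ry":0,"rz":0,"claw":0.5},{"x":0.006,"y":0.003,"z":0,"rx":0,"ry":0,"rz":0,"claw":0.5},{"x":0.007,"y":0.0035,"z":0,"rx":0,"ry":0,"rz":0,"claw":0.5},{"x":0.007,"y":0.0035,"z":0,"rx":0,"ry":0,"rz":0,"claw":0.5}]'
python3 - <<'E'
from h import *
s=sense();print(s["tcp_pos"],s["wrist_force"],s["moment"])
E
```

```text
time_s: 9.6
tcp_pos: [0.603, 0.0234, 0.0909]
ee_rot: [[0.374, -0.927, -0.008], [-0.927, -0.374, -0.003], [0.0, 0.009, -1.0]]
wrist_force: [-6.2, -6.3, 3.9]
gripper_width: 0.499
gripper_force: 4.3
[0.60299802 0.02339352 0.0909047 ] [-6.2205545  -6.34438027  3.87738428] [-1.92334141  2.01983395  0.09398172]
```

The gate is at its stop: force rises while the tool stays put. I back off, lift and fetch the pin.

```bash
python3 -m pendant '[{"x":-0.012,"y":-0.006,"z":0,"rx":0,"ry":0,"rz":0,"claw":0.5},{"x":-0.045,"y":-0.02,"z":0.02,"rx":0,"ry":0,"rz":0,"claw":0.5},{"x":-0.045,"y":-0.02,"z":0.22,"rx":0,"ry":0,"rz":0,"claw":0.5},{"x":-0.2,"y":-0.2,"z":0.3,"rx":0,"ry":0,"rz":-0.05,"claw":0.5},{"x":-0.35,"y":-0.4,"z":0.3,"rx":0,"ry":0,"rz":-0.1,"claw":0.5},{"x":-0.5,"y":-0.6,"z":0.3,"rx":0,"ry":0,"rz":-0.122,"claw":0.5},{"x":-0.6,"y":-0.8,"z":0.3,"rx":0,"ry":0,"rz":-0.122,"claw":0.5},{"x":-0.67,"y":-1,"z":0.3,"rx":0,"ry":0,"rz":-0.122,"claw":0.5}]'
python3 - <<'E'
from h import *
w=capture("wrist");save(w,"wrist5");t=capture("top");save(t,"top5")
s=sense();print(s["tcp_pos"])
q=[(round(v[0]),round(v[1])) for v in [proj(w,(.4354,-.2696,z)) for z in(.108,.072)]];print(q)
a=cv2.resize(cv2.imread("pics/wrist5.png"),None,fx=.9,fy=.9)
b=cv2.resize(cv2.imread("pics/top5.png")[120:250,230:390],None,fx=3.6,fy=3.6,interpolation=2)[:240]
a=a[:330]; o=np.zeros((a.shape[0]+240,800,3),np.uint8);o[:a.shape[0],:a.shape[1]]=a;o[a.shape[0]:,:b.shape[1]]=b
cv2.imwrite("pics/m5.png",o)
E
```

```text
time_s: 10.6
tcp_pos: [0.4386, -0.2255, 0.1679]
ee_rot: [[0.002, -1.0, 0.005], [-1.0, -0.002, -0.0], [0.0, -0.005, -1.0]]
wrist_force: [0.9, 0.1, -0.0]
gripper_width: 0.5
gripper_force: 0.0
[ 0.43778424 -0.22742388  0.16743852]
[(326, 146), (326, 141)]
```

View pics/m5.png

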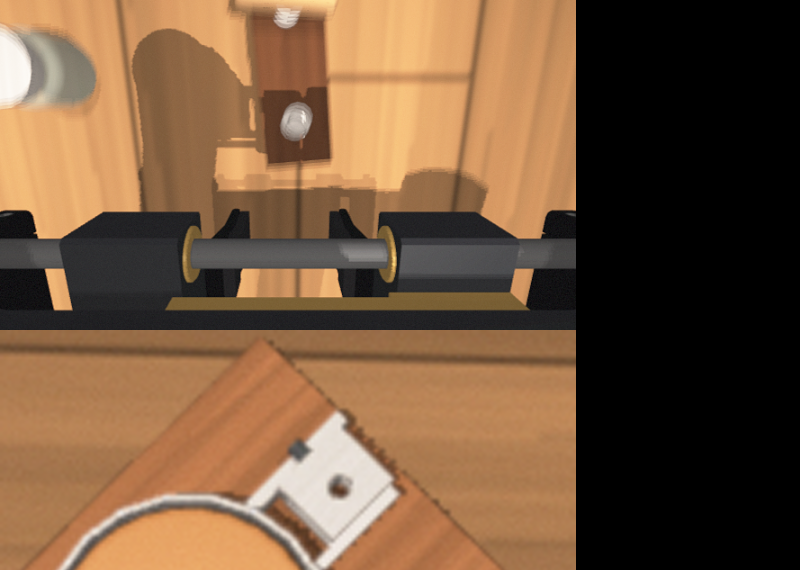

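The lower panel shows the lug between the ears and the hole at (340,487). In the upper panel the pin is at about (296,122), slightly off my prediction, so I look again now that the arm has settled.

Run:
```python
from h import *
w=capture("wrist")
s=sense();print(s["tcp_pos"],s["joint_velocities"])
for z in(.108,.072,.066): print(proj(w,(.4354,-.2696,z)))
c=cv2.cvtColor(w["color"][90:190,260:400],cv2.COLOR_RGB2BGR)
cv2.imwrite("pics/w6.png",cv2.resize(c,None,fx=5,fy=5,interpolation=2))
```

```text
[ 0.43859983 -0.22604232  0.16733208] [ 2.86090102  0.24853177  0.15657557 -0.21274576 -0.07251961 -0.69360153]
[324.75054775 148.66014173]
[324.4344655  143.11043948]
[324.38933146 142.31798602]
```

View pics/w6.png

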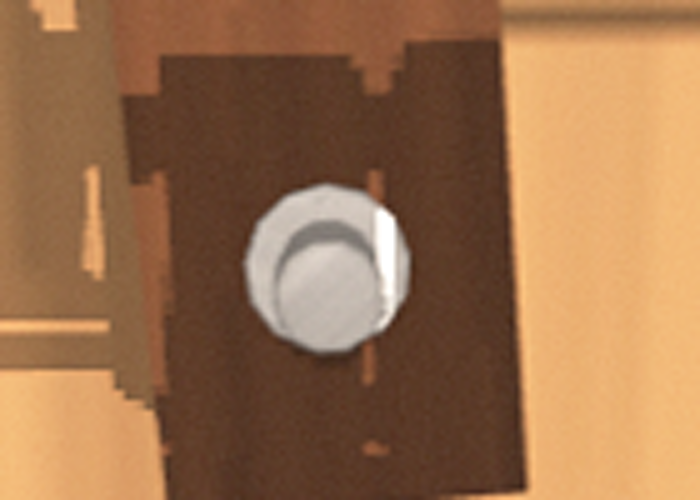

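The knob top at (326,149) and the collar at (325,144) match the predictions. Descend and grip.

```bash
python3 -m pendant '[{"x":-0.013,"y":-0.174,"z":0,"rx":0,"ry":0,"rz":0,"claw":0.5},{"x":-0.013,"y":-0.174,"z":-0.1,"rx":0,"ry":0,"rz":0,"claw":0.5},{"x":-0.013,"y":-0.174,"z":-0.22,"rx":0,"ry":0,"rz":0,"claw":0.5},{"x":-0.013,"y":-0.174,"z":-0.3,"rx":0,"ry":0,"rz":0,"claw":0.5},{"x":-0.013,"y":-0.174,"z":-0.358,"rx":0,"ry":0,"rz":0,"claw":0.5},{"x":-0.013,"y":-0.174,"z":-0.358,"rx":0,"ry":0,"rz":0,"claw":0.5},{"x":-0.013,"y":-0.174,"z":-0.358,"rx":0,"ry":0,"rz":0,"claw":0.3},{"x":-0.013,"y":-0.174,"z":-0.358,"rx":0,"ry":0,"rz":0,"claw":0}]'
```

```text
time_s: 11.75
tcp_pos: [0.4361, -0.2681, 0.0781]
ee_rot: [[0.001, -1.0, 0.002], [-1.0, -0.001, -0.001], [0.001, -0.002, -1.0]]
wrist_force: [0.3, 0.2, -1.2]
gripper_width: 0.35
gripper_force: 0.0
```

```bash
python3 -m pendant '[{"x":0,"y":0,"z":0,"rx":0,"ry":0,"rz":0,"claw":0},{"x":0,"y":0,"z":0,"rx":0,"ry":0,"rz":0,"claw":0},{"x":0,"y":0,"z":0.04,"rx":0,"ry":0,"rz":0,"claw":0},{"x":0,"y":0,"z":0.1,"rx":0,"ry":0,"rz":0,"claw":0},{"x":0,"y":0,"z":0.22,"rx":0,"ry":0,"rz":0,"claw":0},{"x":0,"y":0,"z":0.36,"rx":0,"ry":0,"rz":0,"claw":0},{"x":0.2,"y":0.2,"z":0.4,"rx":0,"ry":0,"rz":0,"claw":0},{"x":0.4,"y":0.4,"z":0.4,"rx":0,"ry":0,"rz":0,"claw":0}]'
python3 - <<'E'
from h import *
s=sense();print(s["tcp_pos"],s["wrist_force"],s["moment"])
E
```

```text
time_s: 12.75
tcp_pos: [0.5249, -0.1796, 0.1798]
ee_rot: [[-0.001, -1.0, 0.005], [-1.0, 0.001, -0.001], [0.001, -0.005, -1.0]]
wrist_force: [0.7, -0.4, -0.6]
gripper_width: 0.168
gripper_force: 30.0
[ 0.52487774 -0.17956244  0.17982973] [ 0.69417092 -0.40115222 -0.57360093] [ 0.0072638  -0.10364703 -0.07845449]
```

```bash
python3 -m pendant '[{"x":0.2,"y":0.24,"z":0,"rx":0,"ry":0,"rz":0,"claw":0},{"x":0.4,"y":0.49,"z":0,"rx":0,"ry":0,"rz":0,"claw":0},{"x":0.55,"y":0.68,"z":0,"rx":0,"ry":0,"rz":0,"claw":0},{"x":0.592,"y":0.735,"z":-0.04,"rx":0,"ry":0,"rz":0,"claw":0},{"x":0.592,"y":0.735,"z":-0.112,"rx":0,"ry":0,"rz":0,"claw":0},{"x":0.592,"y":0.735,"z":-0.112,"rx":0,"ry":0,"rz":0,"claw":0},{"x":0.592,"y":0.735,"z":-0.112,"rx":0,"ry":0,"rz":0,"claw":0},{"x":0.592,"y":0.735,"z":-0.112,"rx":0,"ry":0,"rz":0,"claw":0}]'
python3 - <<'E'
from h import *
s=capture("scene");st=sense();print(st["tcp_pos"])
t=st["tcp_pos"]
for X in [(t[0],t[1],t[2]-.06),(.6833,.0142,.068),(t[0],t[1],t[2]-.012)]: print(proj(s,X)-[260,170])
w=capture("wrist");print(proj(w,(.6833,.0142,.068)),proj(w,(t[0],t[1],t[2]-.06)))
a=cv2.resize(s["color"][170:260,260:360],None,fx=6,fy=6,interpolation=2)
cv2.imwrite("pics/s7.png",cv2.cvtColor(a,cv2.COLOR_RGB2BGR)); save(w,"wrist7")
E
```

```text
time_s: 13.75
tcp_pos: [0.6716, 0.0032, 0.1505]
ee_rot: [[0.0, -1.0, 0.002], [-1.0, -0.0, 0.0], [-0.0, -0.002, -1.0]]
wrist_force: [-0.6, 0.8, -1.3]
gripper_width: 0.169
gripper_force: 30.0
[0.67151428 0.00320453 0.15031055]
[35.67804469 45.04946689]
[36.83165404 55.08181732]
[35.0019841  32.08663348]
[306.5154566  212.78739795] [321.4457319  207.39025146]
```

View pics/s7.png

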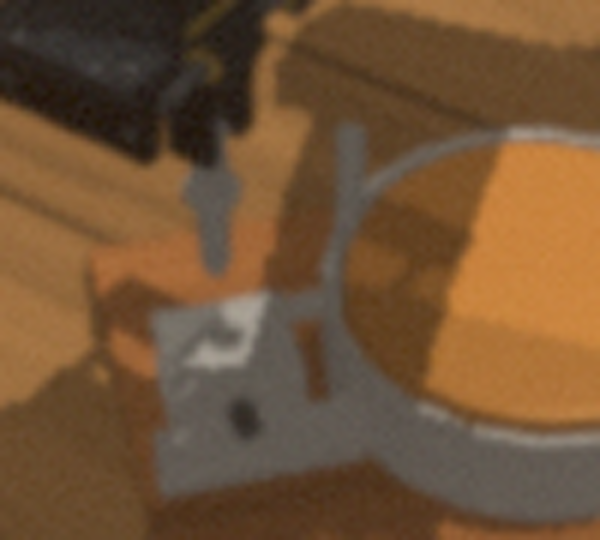

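The pin is held upright. Its nose shows at (215,272) and the hole at (225,335), both as predicted. I shift over the hole and lower lightly.

```bash
python3 -m pendant '[{"x":0.03,"y":0.03,"z":0,"rx":0,"ry":0,"rz":0,"claw":0},{"x":0.047,"y":0.044,"z":0,"rx":0,"ry":0,"rz":0,"claw":0},{"x":0.047,"y":0.044,"z":-0.04,"rx":0,"ry":0,"rz":0,"claw":0},{"x":0.047,"y":0.044,"z":-0.07,"rx":0,"ry":0,"rz":0,"claw":0},{"x":0.047,"y":0.044,"z":-0.08,"rx":0,"ry":0,"rz":0,"claw":0},{"x":0.047,"y":0.044,"z":-0.09,"rx":0,"ry":0,"rz":0,"claw":0},{"x":0.047,"y":0.044,"z":-0.098,"rx":0,"ry":0,"rz":0,"claw":0},{"x":0.047,"y":0.044,"z":-0.104,"rx":0,"ry":0,"rz":0,"claw":0}]'
```

```text
time_s: 14.85
tcp_pos: [0.6831, 0.0147, 0.123]
ee_rot: [[0.001, -1.0, 0.0], [-1.0, -0.001, 0.0], [-0.0, -0.0, -1.0]]
wrist_force: [-0.0, -0.1, -0.9]
gripper_width: 0.164
gripper_force: 30.0
```

Nose is in the hole without contact. Lower slowly.

```bash
python3 -m pendant '[{"x":0,"y":0,"z":-0.004,"rx":0,"ry":0,"rz":0,"claw":0},{"x":0,"y":0,"z":-0.008,"rx":0,"ry":0,"rz":0,"claw":0},{"x":0,"y":0,"z":-0.012,"rx":0,"ry":0,"rz":0,"claw":0},{"x":0,"y":0,"z":-0.016,"rx":0,"ry":0,"rz":0,"claw":0},{"x":0,"y":0,"z":-0.02,"rx":0,"ry":0,"rz":0,"claw":0},{"x":0,"y":0,"z":-0.024,"rx":0,"ry":0,"rz":0,"claw":0},{"x":0,"y":0,"z":-0.028,"rx":0,"ry":0,"rz":0,"claw":0},{"x":0,"y":0,"z":-0.028,"rx":0,"ry":0,"rz":0,"claw":0}]'
```

```text
time_s: 15.85
tcp_pos: [0.6831, 0.0148, 0.1158]
ee_rot: [[0.001, -1.0, 0.0], [-1.0, -0.001, 0.0], [-0.0, -0.0, -1.0]]
wrist_force: [2.0, 0.3, -0.5]
gripper_width: 0.166
gripper_force: 30.0
```

```bash
python3 -m pendant '[{"x":0.002,"y":0,"z":-0.006,"rx":0,"ry":0,"rz":0,"claw":0},{"x":0.002,"y":0,"z":-0.012,"rx":0,"ry":0,"rz":0,"claw":0},{"x":0.002,"y":0,"z":-0.016,"rx":0,"ry":0,"rz":0,"claw":0},{"x":0.002,"y":0,"z":-0.02,"rx":0,"ry":0,"rz":0,"claw":0},{"x":0.002,"y":0,"z":-0.024,"rx":0,"ry":0,"rz":0,"claw":0},{"x":0.002,"y":0,"z":-0.028,"rx":0,"ry":0,"rz":0,"claw":0},{"x":0.002,"y":0,"z":-0.032,"rx":0,"ry":0,"rz":0,"claw":0},{"x":0.002,"y":0,"z":-0.036,"rx":0,"ry":0,"rz":0,"claw":0}]'
```

```text
time_s: 16.85
tcp_pos: [0.6834, 0.0148, 0.1068]
ee_rot: [[0.001, -1.0, -0.0], [-1.0, -0.001, 0.0], [-0.0, 0.0, -1.0]]
wrist_force: [0.3, 1.3, -0.4]
gripper_width: 0.17
gripper_force: 30.0
```

```bash
python3 -m pendant '[{"x":0,"y":0.001,"z":-0.005,"rx":0,"ry":0,"rz":0,"claw":0},{"x":0,"y":0.001,"z":-0.01,"rx":0,"ry":0,"rz":0,"claw":0},{"x":0,"y":0.001,"z":-0.015,"rx":0,"ry":0,"rz":0,"claw":0},{"x":0,"y":0.001,"z":-0.02,"rx":0,"ry":0,"rz":0,"claw":0},{"x":0,"y":0.001,"z":-0.025,"rx":0,"ry":0,"rz":0,"claw":0},{"x":0,"y":0.001,"z":-0.03,"rx":0,"ry":0,"rz":0,"claw":0},{"x":0,"y":0.001,"z":-0.035,"rx":0,"ry":0,"rz":0,"claw":0},{"x":0,"y":0.001,"z":-0.04,"rx":0,"ry":0,"rz":0,"claw":0}]'
```

```text
time_s: 17.85
tcp_pos: [0.6835, 0.015, 0.0968]
ee_rot: [[0.001, -1.0, -0.0], [-1.0, -0.001, -0.0], [0.0, 0.0, -1.0]]
wrist_force: [-0.2, 0.3, -0.3]
gripper_width: 0.164
gripper_force: 30.0
```

```bash
python3 -m pendant '[{"x":0,"y":0,"z":-0.007,"rx":0,"ry":0,"rz":0,"claw":0},{"x":0,"y":0,"z":-0.014,"rx":0,"ry":0,"rz":0,"claw":0},{"x":0,"y":0,"z":-0.021,"rx":0,"ry":0,"rz":0,"claw":0},{"x":0,"y":0,"z":-0.028,"rx":0,"ry":0,"rz":0,"claw":0},{"x":0,"y":0,"z":-0.035,"rx":0,"ry":0,"rz":0,"claw":0},{"x":0,"y":0,"z":-0.042,"rx":0,"ry":0,"rz":0,"claw":0},{"x":0,"y":0,"z":-0.049,"rx":0,"ry":0,"rz":0,"claw":0},{"x":0,"y":0,"z":-0.056,"rx":0,"ry":0,"rz":0,"claw":0}]'
```

```text
time_s: 18.85
tcp_pos: [0.6836, 0.015, 0.0828]
ee_rot: [[0.001, -1.0, 0.0], [-1.0, -0.001, 0.0], [-0.0, -0.0, -1.0]]
wrist_force: [1.5, 0.4, -0.3]
gripper_width: 0.164
gripper_force: 30.0
```

Seat the collar with a few more millimetres, feeling for contact.

```bash
python3 -m pendant '[{"x":0.001,"y":0,"z":-0.003,"rx":0,"ry":0,"rz":0,"claw":0},{"x":0.001,"y":0,"z":-0.006,"rx":0,"ry":0,"rz":0,"claw":0},{"x":0.001,"y":0,"z":-0.009,"rx":0,"ry":0,"rz":0,"claw":0},{"x":0.001,"y":0,"z":-0.011,"rx":0,"ry":0,"rz":0,"claw":0},{"x":0.001,"y":0,"z":-0.013,"rx":0,"ry":0,"rz":0,"claw":0},{"x":0.001,"y":0,"z":-0.015,"rx":0,"ry":0,"rz":0,"claw":0},{"x":0.001,"y":0,"z":-0.017,"rx":0,"ry":0,"rz":0,"claw":0},{"x":0.001,"y":0,"z":-0.017,"rx":0,"ry":0,"rz":0,"claw":0}]'
```

```text
time_s: 19.85
tcp_pos: [0.6838, 0.0151, 0.0795]
ee_rot: [[0.001, -1.0, 0.001], [-1.0, -0.001, -0.0], [0.0, -0.001, -1.0]]
wrist_force: [-3.0, 1.4, 5.9]
gripper_width: 0.167
gripper_force: 30.0
```

The collar is seated: contact force of 6 N at the expected height. Release and lift clear.

```bash
python3 -m pendant '[{"x":0,"y":0,"z":0.002,"rx":0,"ry":0,"rz":0,"claw":0.5},{"x":0,"y":0,"z":0.002,"rx":0,"ry":0,"rz":0,"claw":0.5},{"x":0,"y":0,"z":0.002,"rx":0,"ry":0,"rz":0,"claw":0.5},{"x":0,"y":0,"z":0.05,"rx":0,"ry":0,"rz":0,"claw":0.5},{"x":0,"y":0,"z":0.15,"rx":0,"ry":0,"rz":0,"claw":0.5},{"x":0,"y":0,"z":0.3,"rx":0,"ry":0,"rz":0,"claw":0.5},{"x":-0.1,"y":0.3,"z":0.5,"rx":0,"ry":0,"rz":0,"claw":0.5},{"x":-0.2,"y":0.5,"z":0.5,"rx":0,"ry":0,"rz":0,"claw":0.5}]'
python3 - <<'E'
from h import *
s=capture("scene");t=capture("top")
for z in(.11,.068): print((proj(s,(.6838,.0151,z))-[260,170])*4,(proj(t,(.6838,.0151,z))-[270,120])*4)
a=cv2.resize(s["color"][170:260,260:360],None,fx=4,fy=4,interpolation=2)
b=cv2.resize(t["color"][120:210,270:370],None,fx=4,fy=4,interpolation=2)
cv2.imwrite("pics/f8.png",cv2.cvtColor(np.hstack([a,b]),cv2.COLOR_RGB2BGR))
E
```

```text
time_s: 20.85
tcp_pos: [0.6436, 0.1218, 0.2031]
ee_rot: [[-0.001, -1.0, 0.006], [-1.0, 0.001, 0.002], [-0.002, -0.006, -1.0]]
wrist_force: [0.3, 0.6, -0.3]
gripper_width: 0.498
gripper_force: 0.0
[145.82016285 177.57944988] [216.5243186  160.61076954]
[148.00495684 221.32404253] [214.89500006 172.77816666]
```

View pics/f8.png

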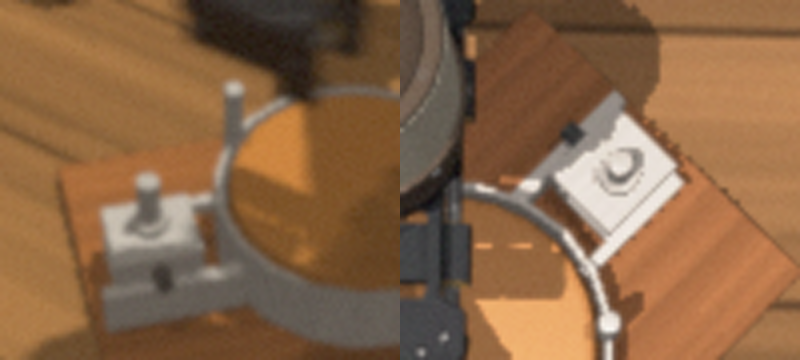

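The pin stands upright at (148,200) with its collar flat on the upper ear. The hoop is shut and the robot is clear of everything.

```bash
python3 -c "
from station import *
print(finish_job())"
```

```text
the job is handed in; nothing more can be done
None
```

The hoop is shut, the pin is pushed home through both ears and the lug's eye with its collar flat on the upper ear, everything is released, and the job was handed in at about 21 s.

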